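# Lock the swing clamp with the large hex key

## Robot

A 6-joint arm with a two-finger parallel gripper is mounted at the origin on a cart in front of the work surface, level with it; the furniture and walls round the work are solid. World frame = base frame: x ahead of the robot, y to its left, z up, the work surface at z = 0. Lengths are in m, angles in rad, forces in N, time in s.
With the tool pointing down it reaches from about 0.35 to 0.975 m from the base axis. Payload 4.9 kg.
Tool frame: the origin (TCP) lies at the very end of the fingers, on their centre line; the grasp point (between the pads) lies manip.grip_point_offset behind it (manip.grip_point_offset is the distance from the TCP to the grasp point, in m); z points along the fingers, y is the line along which they close (so a half turn about z gives the same grasp; the last joint's range is limited). The gripper opens to 85 mm and grips with 20 to 120 N. Pads are 22 mm wide; open, the fingers measure 114 mm over their backs; the gripper's body (76 mm by 85 mm) begins 54 mm behind the grasp point. The pads swing forward as they close: fully open they stand 13 mm farther back than shut.
Start: joints at [1.095, 0.053, 1.613, -0, 1.476, -0.119], TCP at [0.218, 0.586, 0.231] pointing down, gripper open.
Joint ranges: [-3.01, 3.01], [-1.01, 2.22], [0.06, 2.58], [-1.02, 4.17], [0.09, 2.62], [-3.14, 3.14]. Speed limits (rad/s): [2.57, 2.57, 3.14, 3.14, 3.14, 3.14].

## Interface

Orientations are given as a unit quaternion [w, x, y, z].
In Python, from plant import manip gives the robot as it stands.
- The arm moves only by the shell command python3 -m crank 'ROWS' [OPENING]. ROWS is JSON, a list of rows, each an object of numbers: "x", "y", "z": the shift along the tool's x, y, z in cm; "turn": the turn about the tool's z in rad. In form: [{"x": .., "y": .., "z": .., "turn": ..}, ...]. A call has 1 to 5 rows; each row shifts and turns the commanded pose from where the row before left it, along the tool's axes as they then stand; what a row does not reach is not made up. A row lasts 1/10 s, in which the tool goes at most 50 mm and 8.59 degrees, less where a joint would pass 70% of its speed; a pose out of reach is approached as far as the arm can. A call with a gripper value outside its range is refused whole. OPENING is the opening in per cent of the stroke, from 0 (shut) to 100 (fully open), set as the call begins (- or left out, the last holds). The fingers move at their own pace and stop on an object; the grip force is fixed at half the most. Time passes only in rows, so rows that do not move let the fingers close. It gives the time, the measured TCP pose, the force, the opening and the grip force at its end, in the units of the state.
- manip.state(): the state, without advancing time (a new reading comes with each control period).
- manip.grab_frame(name): name is "scene" or "top" or "wrist"; returns (picture, depth): 400x640x3 uint8, red, green, blue; 400x640 float32, m along the optical axis (not along the pixel's ray), 0 where there is no reading.
- manip.camera_model(name): a dict with "mtx" (3x3 intrinsics, pixels), "world_to_cam" (4x4, takes a point from world to camera coordinates). Camera axes: x right, y down, z forward; pixel columns grow to the right and rows downward; lengths in m; the calibration is good to about 2 mm. The wrist camera is an equidistant fisheye: a pixel r from the principal point sees the ray r / f radians off the axis. A picture is of the moment at which its call begins: read the wrist's pose just before it. camera_model takes no time and is no camera call; for the wrist camera it gives the pose at the moment of the call.
- manip.job_done(): hands the job in; it is judged then, once.
The state is a dict: "time": time; "joint_pos": joint angles; "joint_vel": joint speeds; "joint_efforts": joint torques, N m; "tool_pos": TCP position; "tool_rot": TCP orientation; "contact_force": force on the tool from outside, world axes, zero at the start; "ft_torque": the same for the moment, N m; "gripper_width": opening from 0.0 (shut) to 1.0 (fully open); "grasp_force": force on a finger pad.
Only numpy, scipy, OpenCV 4.12 (cv2) and the standard library are available. Lean on these libraries where they do the work, as an engineer would, in place of code of your own. Each camera call takes 0.05 s, during which the arm holds its last target. There are 200 camera calls.

## Task

Take the larger of the two T-handle hex keys out of the wooden stand, seat it fully home in the hexagon socket of the swing clamp, and only then turn it clockwise (seen from above) until the clamp's toe lies squarely across the wooden coin board. Leave the key standing in the socket, let go, and leave the smaller key in the stand.

Things in the scene. Friction and masses are not known exactly. Their poses are not given: they have to be found in the camera images.
- large_key: The larger T-handle hex key: steel shank 20 mm across flats, black bar handle on top 100 mm (its x) x 24 x 22 mm high, 98-120 mm above the origin. Origin: centre of the shank's lower end; z up. Two flats face along the handle. 0.2-0.33 kg. Stands in either of two 33 mm deep, 25 mm round holes, 130 mm apart, in a fixed light-wood block 210 x 70 x 45 mm, handle roughly along the block.
- small_key: The smaller T-handle hex key, standing in the block's other hole: shank 14 mm across flats, black handle 70 mm (its x) x 20 mm, same height. Too thin to turn the socket; it stays where it is. Origin: centre of its lower end.
- socket_floor (a point): Floor centre of the socket in the clamp's round steel head (52 mm wide, top 54 mm above the desk). Hexagon 21.8 mm across flats, 24 mm deep; above it a lead-in widens over 10 mm to 36 mm. z up, x along the toe; two flats face +-x: the key fits with its handle 0, 60 or 120 degrees to the toe, +-10, and has that play. Floor is 20 mm above the desk.
- swing_clamp (a joint): Clamp angle, rad, growing clockwise from above. Starts at 0-0.25, toe (steel bar, end 75 mm from the axis, top 36 mm above the desk) clear of the board; at 1.05 it lies across the middle of the wooden board (70 x 80 mm) on the fixed dark steel base; a stop pin ends it at 1.3. Stiff (0.06 N m), stays where left.
Mind the look-alikes: they are no part of the job. What is shaped like the large_key but orange or pink is not meant.

How it is judged:
By the outcome, as a careful person would: the job done as asked, in the order asked, and still so for the second after the job is handed in, with the robot touching nothing.
It also fails if it takes over 45 s, if anything falls off the work surface, if the arm or the gripper's body presses on something with over 40 N, if the wrist force passes 120 N, or if a joint passes its speed limit or range.

## Working session

There is one attempt and no reset: what is moved stays moved. The work goes in short steps, Python scripts to look and compute and a shell command to move; the robot and the scene stay as the last step left them, time stands still between calls to the robot, and variables do not carry over. Pictures are saved under pics/ and viewed, at most 13 in all, crops included, and the job is handed in when it is done.

```bash
ls; mkdir -p pics; python3 - <<'E'
from plant import manip
import cv2,numpy as np
print(manip.grip_point_offset, manip.state())
for n in ["scene","top"]:
    p,d=manip.grab_frame(n); cv2.imwrite(f"pics/{n}0.png",p[:,:,::-1]); np.save(f"pics/{n}0.npy",d)
    print(n,manip.camera_model(n))
E
```

```text
pics
0.0187 {'time': 0.0, 'joint_pos': array([ 1.09501302e+00,  5.33365315e-02,  1.61429494e+00, -2.22102133e-05,
        1.47603700e+00, -1.19009604e-01]), 'joint_vel': array([ 0.00026055, -0.00054543, -0.00020873, -0.00179557, -0.00141236,
       -0.00107505]), 'joint_efforts': array([-5.16854889e-04, -3.93680978e+01, -3.70179927e+01, -1.77190377e-04,
        7.23450183e-03, -4.38232448e-06]), 'tool_pos': array([0.21800155, 0.58507082, 0.23007508]), 'tool_rot': array([-2.93571137e-04,  1.77441117e-01,  9.84130872e-01, -9.95585405e-04]), 'contact_force': array([ 0.60843732, -0.23724204,  0.21412221]), 'ft_torque': array([-0.05715982,  0.01517007, -0.00713311]), 'grasp_force': 0.0, 'gripper_width': 1.004056982549984}
scene {'mtx': array([[517.75617493,   0.        , 319.10125521],
       [  0.        , 517.75617493, 199.32546773],
       [  0.        ,   0.        ,   1.        ]]), 'world_to_cam': array([[ 0.47889747, -0.8777781 ,  0.01275971, -0.36253691],
       [-0.63245313, -0.35506054, -0.68842941,  0.27683246],
       [ 0.60881874,  0.32161719, -0.7251911 ,  1.37725329],
       [ 0.        ,  0.        ,  0.        ,  1.        ]])}
top {'mtx': array([[433.54033346,   0.        , 317.05915591],
       [  0.        , 433.54033346, 189.30941045],
       [  0.        ,   0.        ,   1.        ]]), 'world_to_cam': array([[-0.01541719, -0.99978862,  0.01360251, -0.17462077],
       [-0.98420284,  0.01277437, -0.17658306,  0.48194004],
       [ 0.17637197, -0.01611005, -0.98419175,  1.26048908],
       [ 0.        ,  0.        ,  0.        ,  1.        ]])}
```

View pics/scene0.png

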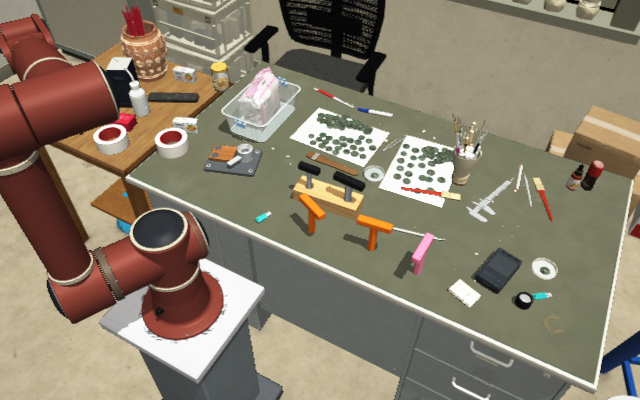

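View pics/top0.png

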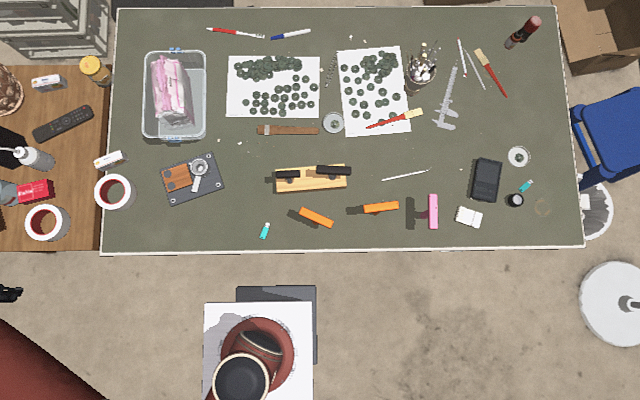

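The scene view shows the stand around (330,190), with two black handles at (310,168) and (348,181). In the top view they are at (287,174) and (334,170). The clamp head is at (198,167) in the top view, with orange and pink look-alikes nearer the robot. Next I'll measure the handles and the clamp.

```bash
cat > h.py <<'E'
import numpy as np,cv2
from plant import manip
def ray(n,uv,z,cm=None):
    cm=cm or manip.camera_model(n);K=cm["mtx"];T=cm["world_to_cam"]
    uv=np.atleast_2d(uv).astype(float)
    d=np.c_[(uv-K[:2,2])/[K[0,0],K[1,1]]]
    if n=="wrist":
        r=np.linalg.norm(d,axis=1); s=np.sin(r)/np.maximum(r,1e-9)
        v=np.c_[d*s[:,None],np.cos(r)]
    else: v=np.c_[d,np.ones(len(d))]
    R=T[:3,:3];c=-R.T@T[:3,3]; w=v@R
    return c+w*((z-c[2])/w[:,2])[:,None]
def blobs(mask,amin=30):
    c,_=cv2.findContours(mask.astype(np.uint8),cv2.RETR_EXTERNAL,cv2.CHAIN_APPROX_NONE)
    return [k[:,0,:] for k in c if cv2.contourArea(k)>amin]
def rect(pts):
    (c,s,a)=cv2.minAreaRect((pts[:,:2]*1000).astype(np.float32))
    b=cv2.boxPoints((c,s,a)); e=b[1]-b[0]; f=b[2]-b[1]; e=e if np.hypot(*e)>np.hypot(*f) else f
    return np.round(c,1),np.round(sorted(s),1),np.round(np.arctan2(e[1],e[0])%np.pi,3)
E
python3 - <<'E'
from h import *
p=cv2.imread("pics/top0.png"); d=np.load("pics/top0.npy")
m=(p.max(2)<50); m[:,:265]=0;m[:,360:]=0;m[:155]=0;m[190:]=0
for k in blobs(m,20): print("handle px",k.mean(0),rect(ray("top",k,0.132)))
# depth heights
cm=manip.camera_model("top")
v,u=np.mgrid[:400,:640]; K=cm["mtx"];T=cm["world_to_cam"]
P=np.dstack([(u-K[0,2])/K[0,0]*d,(v-K[1,2])/K[1,1]*d,d])-T[:3,3]
W=P@T[:3,:3]
for nm,lo,hi,c in [("handles",.11,.15,(265,360,155,190)),("block",.038,.06,(265,360,155,200)),("clamp",.045,.07,(155,235,140,215)),("clamp30",.026,.042,(155,235,140,215))]:
    mm=(W[...,2]>lo)&(W[...,2]<hi)
    q=np.zeros_like(mm); q[c[2]:c[3],c[0]:c[1]]=1; mm&=q
    for k in blobs(mm,15):
        f=np.zeros(mm.shape,np.uint8); cv2.drawContours(f,[k[:,None]],-1,1,-1); f=(f>0)&mm
        print(nm,k.mean(0),rect(W[f]),W[f][:,2].mean())
a=cv2.resize(p[145:215,155:235],None,fx=6,fy=6,interpolation=2);b=cv2.resize(p[155:200,265:360],None,fx=4,fy=4,interpolation=2)
b=cv2.copyMakeBorder(b,0,a.shape[0]-b.shape[0],0,0,0); o=np.hstack([a,b])[:, :800]; cv2.imwrite("pics/c1.png",o)
E
```

```text
handles [288.         173.96666667] (array([510.3, -98.6]), array([20.7, 68.4]), np.float32(1.605)) 0.13138500098374056
handles [333.73493976 170.        ] (array([ 520. , -227.5]), array([24.9, 99.2]), np.float32(1.509)) 0.13158132377491674
block [305.47435897 178.65384615] (array([ 515.5, -163. ]), array([ 71.3, 209.2]), np.float32(1.645)) 0.04637867464240661
clamp [199.27659574 166.78723404] (array([550.6, 171.1]), array([49.9, 50.2]), np.float32(0.078)) 0.05295431989351696
clamp30 [200.4        179.09230769] (array([520.9, 174.3]), array([28.1, 90.7]), np.float32(2.644)) 0.03622532789172274
clamp30 [176.59047619 177.47619048] (array([525.1, 245. ]), array([70.9, 79.6]), np.float32(1.901)) 0.028838533960042274
```

View pics/c1.png

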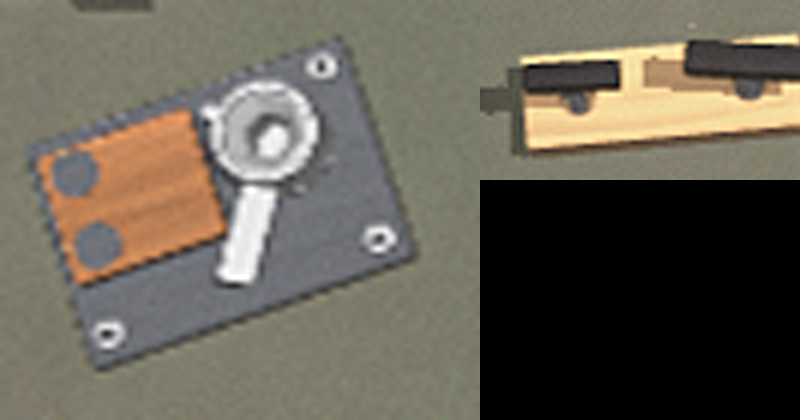

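The tall handle at (0.520,-0.2275) measures 99x25 mm with its top at 0.1316, so it is the large key. The clamp head is at (0.5506,0.171) with its top at 0.053, as it should be. I'll turn the tool to the key's yaw, then stop near the clamp for a close look on the way.

```bash
cat >> h.py <<'E'
from scipy.spatial.transform import Rotation as Rn
def pose():
    s=manip.state(); w,x,y,z=s["tool_rot"]; R=Rn.from_quat([x,y,z,w]).as_matrix()
    return s,np.array(s["tool_pos"]),R,np.arctan2(R[1,0],R[0,0])
def go(p,yaw=None):
    s,t,R,a=pose(); d=R.T@(np.array(p)-t)*100
    print("t",round(s["time"],2),"pos",t.round(4),"yaw",a.round(3),"F",s["contact_force"].round(1),"M",s["ft_torque"].round(2),"w",round(s["gripper_width"],3),"g",round(s["grasp_force"],1))
    print("need cm xyz",d.round(2),"turn",None if yaw is None else round((a-yaw+np.pi/2)%np.pi-np.pi/2,3),"Rz",R[:,2].round(3))
E
python3 -m crank '[{"turn":0.149},{"turn":0.149},{"turn":0.149},{"turn":0.149},{"turn":0.149}]' 100 
python3 -m crank '[{"turn":0.149},{"turn":0.149},{"turn":0.149},{"turn":0.084},{}]'
python3 - <<'E'
from h import *
go([.47,.17,.30],1.509)
p=cv2.imread("pics/top0.png"); d=np.load("pics/top0.npy")
m=(p.min(2)>185); m[:,:185]=0; m[:,206:]=0; m[:175]=0; m[195:]=0
for k in blobs(m,10):
    r=ray("top",k,.036); print(k.mean(0),rect(r),r[:,:2].min(0)); 
    c,_,_=rect(r); v=c/1000-[.5506,.1711]; print("toe angle",np.arctan2(v[1],v[0]))
E
```

```text
t 0.1 pos [0.218  0.5851 0.2302] yaw 2.785 F [-0.5 -0.5  0.2] M [-0.02  0.03 -0.02] w 1.0 g 0.0
need cm xyz [-38.11 -30.11  -6.93] turn 1.276 Rz [-0.001 -0.002 -1.   ]
[195.83783784 183.72972973] (array([503.1, 185.1]), array([17.9, 48.5]), np.float32(2.911)) [0.4804193  0.17258558]
toe angle 2.8549714113643407schema error: expected keys x, y, z, turn
schema error: expected keys x, y, z, turn
```

```bash

python3 -m crank '[{"x":0,"y":0,"z":0,"turn":0.149},{"x":0,"y":0,"z":0,"turn":0.149},{"x":0,"y":0,"z":0,"turn":0.149},{"x":0,"y":0,"z":0,"turn":0.149},{"x":0,"y":0,"z":0,"turn":0.149}]' 100 
python3 -m crank '[{"x":0,"y":0,"z":0,"turn":0.149},{"x":0,"y":0,"z":0,"turn":0.149},{"x":0,"y":0,"z":0,"turn":0.149},{"x":0,"y":0,"z":0,"turn":0.084},{"x":0,"y":0,"z":0,"turn":0}]'
python3 - <<'E'
from h import *
go([.47,.17,.30],1.509)
E
```

```text
time: 0.6
tool_pos: [0.2181, 0.5853, 0.2305]
tool_rot: [0.0, 0.526, 0.85, -0.001]
contact_force: [0.0, 0.6, -0.5]
gripper_width: 1.002
grasp_force: 0.0
time: 1.1
tool_pos: [0.2181, 0.5853, 0.2306]
tool_rot: [0.0, 0.729, 0.685, -0.001]
contact_force: [0.7, 0.5, -0.2]
gripper_width: 1.001
grasp_force: 0.0
t 1.1 pos [0.2181 0.5853 0.2306] yaw 1.509 F [ 0.7  0.5 -0.2] M [ 0.01 -0.   -0.01] w 1.001 g 0.0
need cm xyz [-39.91  27.7   -6.91] turn 0.0 Rz [-0.001 -0.001 -1.   ]
```

```bash

python3 -m crank '[{"x":-2,"y":3.5,"z":-1.4,"turn":0},{"x":-2,"y":3.5,"z":-1.4,"turn":0},{"x":-2,"y":3.5,"z":-1.4,"turn":0},{"x":-2,"y":3.5,"z":-1.4,"turn":0},{"x":-2,"y":3.5,"z":-1.3,"turn":0}]'
python3 -m crank '[{"x":-4,"y":2,"z":0,"turn":0},{"x":-4,"y":2,"z":0,"turn":0},{"x":-4,"y":2,"z":0,"turn":0},{"x":-4,"y":2,"z":0,"turn":0},{"x":-4,"y":1.2,"z":0,"turn":0}]'
python3 -m crank '[{"x":-4,"y":1,"z":0,"turn":0},{"x":-4,"y":0,"z":0,"turn":0},{"x":-1.9,"y":0,"z":0,"turn":0},{"x":0,"y":0,"z":0,"turn":0},{"x":0,"y":0,"z":0,"turn":0}]'
python3 - <<'E'
from h import *
go([.52,-.2275,.25],1.509)
cm=manip.camera_model("wrist"); p,d=manip.grab_frame("wrist"); cv2.imwrite("pics/w1.png",p[:,:,::-1]); np.save("pics/w1.npy",d)
import pickle; pickle.dump(cm,open("pics/w1.pkl","wb")); print(cm["mtx"][0],np.linalg.inv(cm["world_to_cam"]).round(3))
E
```

```text
time: 1.6
tool_pos: [0.3878, 0.4739, 0.3007]
tool_rot: [-0.0, 0.728, 0.686, -0.0]
contact_force: [1.7, 0.5, 0.2]
gripper_width: 0.998
grasp_force: 0.0
time: 2.1
tool_pos: [0.4668, 0.2677, 0.2999]
tool_rot: [0.0, 0.728, 0.685, -0.0]
contact_force: [0.5, -0.4, 0.3]
gripper_width: 1.0
grasp_force: 0.0
time: 2.6
tool_pos: [0.47, 0.1703, 0.3002]
tool_rot: [-0.0, 0.729, 0.685, 0.0]
contact_force: [-0.2, 0.4, -0.2]
gripper_width: 1.001
grasp_force: 0.0
t 2.6 pos [0.47   0.1703 0.3002] yaw 1.509 F [-0.2  0.4 -0.2] M [ 0.02 -0.    0.02] w 1.001 g 0.0
need cm xyz [-39.4    7.44   5.  ] turn 0.0 Rz [-0.     0.001 -1.   ]
[309.70691629   0.         320.33589093] [[ 0.998 -0.059 -0.02   0.474]
 [-0.062 -0.947 -0.314  0.251]
 [-0.001  0.314 -0.949  0.443]
 [ 0.     0.     0.     1.   ]]
```

View pics/w1.png

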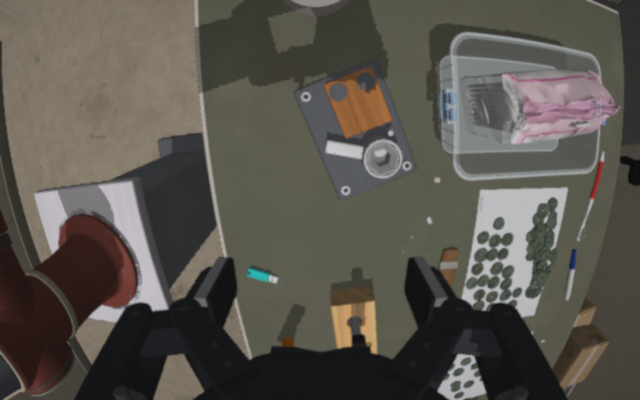

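The wrist view shows the clamp head at (383,157), the toe at (343,149) and the board at (358,103). The bin is off to the right. I'll refine the head and toe positions.

```bash
python3 - <<'E'
from h import *
import pickle
cm=pickle.load(open("pics/w1.pkl","rb")); p=cv2.imread("pics/w1.png").astype(int); d=np.load("pics/w1.npy")
m=(p.min(2)>150)
z=np.zeros_like(m); z[132:185,318:410]=1; m&=z
for k in blobs(m,40):
    for h in (.054,.036):
        r=ray("wrist",k,h,cm); print(k.mean(0),h,rect(r), "circ",np.round(np.array(cv2.minEnclosingCircle((r[:,:2]*1000).astype(np.float32))[0]),1))
# bin near edge & heights from depth
K=cm["mtx"];T=cm["world_to_cam"]
v,u=np.mgrid[:400,:640]; dx=(u-K[0,2])/K[0,0];dy=(v-K[1,2])/K[1,1];r=np.hypot(dx,dy)+1e-9
t=np.tan(r)/r; W=(np.dstack([dx*t*d,dy*t*d,d])-T[:3,3])@T[:3,:3]
for n,lo,hi in [("head",.046,.07),("toe",.032,.044)]:
    q=(W[...,2]>lo)&(W[...,2]<hi)&z
    for k in blobs(q,40):
        f=np.zeros(q.shape,np.uint8); cv2.drawContours(f,[k[:,None]],-1,1,-1); f=(f>0)&q
        print(n,k.mean(0),rect(W[f]),W[f][:,2].mean())
b=W[35:180,440:620]; g=b[...,2]>.05; print("bin min x",b[g][:,0].min(),b[g][:,1].min(),"top",b[g][:,2].max())
c=cv2.resize(p[120:190,310:420].astype(np.uint8),None,fx=6,fy=6,interpolation=2); cv2.imwrite("pics/c2.png",c)
E
```

```text
[379.77777778 152.48148148] 0.054 (array([546.7, 182.4]), array([ 9.4, 15.2]), np.float32(0.423)) circ [546.5 182.9]
[379.77777778 152.48148148] 0.036 (array([550.1, 179.2]), array([ 9.9, 15.9]), np.float32(0.423)) circ [549.8 179.8]
[343.78651685 149.60674157] 0.054 (array([500.3, 188.2]), array([15.4, 46.3]), np.float32(2.908)) circ [500.4 188.3]
[343.78651685 149.60674157] 0.036 (array([501.5, 185.3]), array([16.1, 48.5]), np.float32(2.908)) circ [501.6 185.4]
[382.315 158.25 ] 0.054 (array([549.9, 173.9]), array([48.8, 49.1]), np.float32(3.106)) circ [549.9 173.8]
[382.315 158.25 ] 0.036 (array([553.4, 170.4]), array([51.1, 51.4]), np.float32(3.106)) circ [553.4 170.2]
head [381.85470085 158.03418803] (array([549.8, 174.4]), array([50.9, 51.4]), np.float32(0.042)) 0.05184821607630811
toe [351.54347826 147.5       ] (array([512.8, 183.6]), array([31.6, 76.1]), np.float32(0.014)) 0.0358314056124283
bin min x 0.4743401118620776 0.150071319268117 top 0.4427381515828126
```

View pics/c2.png

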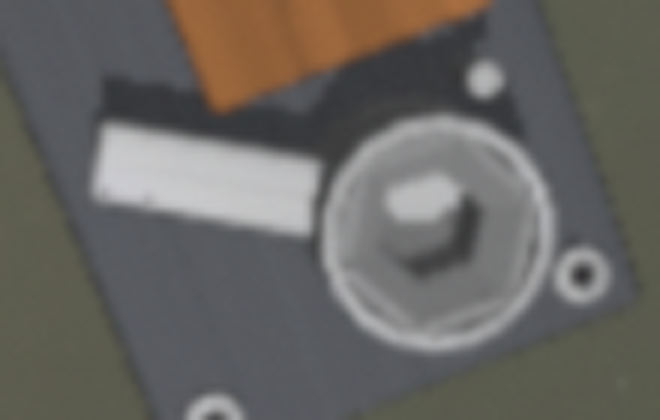

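The head centre averages to about (0.550,0.1725) and the toe yaw is 2.908, so the clamp angle is about 0.05. The key goes in with its handle at yaw 1.861. Now to the key.

```bash

python3 -m crank '[{"x":-4.4,"y":1,"z":0,"turn":0},{"x":-4.4,"y":1,"z":0,"turn":0},{"x":-4.4,"y":1,"z":0,"turn":0},{"x":-4.4,"y":1,"z":0,"turn":0},{"x":-4.4,"y":1,"z":0,"turn":0}]'
python3 -m crank '[{"x":-4.4,"y":1,"z":1,"turn":0},{"x":-4.4,"y":1,"z":1,"turn":0},{"x":-4.4,"y":0.4,"z":1,"turn":0},{"x":-3.2,"y":0,"z":1,"turn":0},{"x":-1,"y":0,"z":1,"turn":0}]'
python3 -m crank '[{"x":0,"y":0,"z":0,"turn":0},{"x":0,"y":0,"z":0,"turn":0}]'
python3 - <<'E'
from h import *
go([.52,-.2275,.102],1.509)
s,t,R,a=pose(); cm=manip.camera_model("wrist"); p,d=manip.grab_frame("wrist"); cv2.imwrite("pics/w2.png",p[:,:,::-1])
K=cm["mtx"];T=cm["world_to_cam"]
v,u=np.mgrid[:400,:640]; dx=(u-K[0,2])/K[0,0];dy=(v-K[1,2])/K[1,1];r=np.hypot(dx,dy)+1e-9
k=np.tan(r)/r; W=(np.dstack([dx*k*d,dy*k*d,d])-T[:3,3])@T[:3,:3]
q=(W[...,2]>.12)&(W[...,2]<.145)
for k in blobs(q,40):
    f=np.zeros(q.shape,np.uint8); cv2.drawContours(f,[k[:,None]],-1,1,-1); f=(f>0)&q
    print(k.mean(0),rect(W[f]),W[f][:,2].mean())
E
```

```text
time: 3.15
tool_pos: [0.5068, -0.0529, 0.3003]
tool_rot: [0.0, 0.728, 0.686, 0.0]
contact_force: [0.3, -0.2, -0.2]
gripper_width: 0.997
grasp_force: 0.0
time: 3.65
tool_pos: [0.5199, -0.2293, 0.2493]
tool_rot: [-0.0, 0.729, 0.685, -0.0]
contact_force: [0.1, -0.1, -0.5]
gripper_width: 1.004
grasp_force: 0.0
time: 3.85
tool_pos: [0.5199, -0.2261, 0.2501]
tool_rot: [-0.001, 0.728, 0.685, 0.0]
contact_force: [-0.1, 0.7, 0.4]
gripper_width: 0.999
grasp_force: 0.0
t 3.85 pos [ 0.5199 -0.2261  0.2501] yaw 1.511 F [-0.1  0.7  0.4] M [-0.01  0.05  0.03] w 0.999 g 0.0
need cm xyz [-0.15  0.03 14.81] turn 0.002 Rz [-0.     0.001 -1.   ]
[541.66233766 339.1038961 ] (array([ 838.3, -470.6]), array([24.4, 72. ]), np.float32(2.361)) 0.13009962000835792
[320.23529412 189.79607843] (array([ 519. , -225.8]), array([23.9, 99.3]), np.float32(1.496)) 0.13131765312421897
[181.55825243 136.5631068 ] (array([ 392.1, -162.2]), array([20.4, 67.2]), np.float32(1.118)) 0.12051048327783224
[299.45026178  47.72774869] (array([509.1, -97.1]), array([20.5, 69.8]), np.float32(1.608)) 0.13139306123822647
```

The near check agrees: handle at (0.519,-0.226), yaw about 1.50, 99x24 mm. I'll descend and grip.

```bash

python3 -m crank '[{"x":0,"y":0,"z":3,"turn":0.008},{"x":0,"y":0,"z":3,"turn":0},{"x":0,"y":0,"z":3,"turn":0},{"x":0,"y":0,"z":2.5,"turn":0},{"x":0,"y":0,"z":2,"turn":0}]'
python3 -m crank '[{"x":0,"y":0,"z":1.3,"turn":0},{"x":0,"y":0,"z":0,"turn":0},{"x":0,"y":0,"z":0,"turn":0}]'
python3 -m crank '[{"x":0,"y":0,"z":0,"turn":0},{"x":0,"y":0,"z":0,"turn":0},{"x":0,"y":0,"z":0,"turn":0},{"x":0,"y":0,"z":0,"turn":0},{"x":0,"y":0,"z":0,"turn":0}]' 0
python3 -m crank '[{"x":0,"y":0,"z":0,"turn":0},{"x":0,"y":0,"z":0,"turn":0},{"x":0,"y":0,"z":0,"turn":0},{"x":0,"y":0,"z":0,"turn":0},{"x":0,"y":0,"z":0,"turn":0}]'
```

```text
time: 4.4
tool_pos: [0.5198, -0.2257, 0.1146]
tool_rot: [-0.0, 0.731, 0.683, 0.0]
contact_force: [0.8, 0.3, -1.1]
gripper_width: 1.005
grasp_force: 0.0
time: 4.7
tool_pos: [0.5203, -0.2273, 0.1035]
tool_rot: [0.001, 0.731, 0.682, 0.0]
contact_force: [0.5, 0.1, 0.3]
gripper_width: 1.004
grasp_force: 0.0
time: 5.2
tool_pos: [0.5198, -0.2279, 0.1029]
tool_rot: [0.001, 0.731, 0.682, 0.0]
contact_force: [-1.5, 0.0, 2.1]
gripper_width: 0.268
grasp_force: 59.3
time: 5.7
tool_pos: [0.5198, -0.2279, 0.1029]
tool_rot: [0.001, 0.731, 0.682, 0.0]
contact_force: [-0.2, -0.3, 4.2]
gripper_width: 0.27
grasp_force: 59.6
```

Gripped, at 23 mm opening and 60 N. Now lifting.

```bash

python3 -m crank '[{"x":0,"y":0,"z":-1,"turn":0},{"x":0,"y":0,"z":-1.5,"turn":0},{"x":0,"y":0,"z":-2,"turn":0},{"x":0,"y":0,"z":-2.5,"turn":0},{"x":0,"y":0,"z":-2.5,"turn":0}]'
python3 -m crank '[{"x":0,"y":0,"z":-2.5,"turn":0},{"x":0,"y":0,"z":-2.5,"turn":0},{"x":0,"y":0,"z":-2,"turn":0},{"x":0,"y":0,"z":-1,"turn":0},{"x":0,"y":0,"z":0,"turn":0}]'
python3 - <<'E'
from h import *
go([.55,.1725,.28],1.861)
p,d=manip.grab_frame("scene"); cv2.imwrite("pics/s2.png",cv2.resize(p[60:260,200:440,::-1],None,fx=3,fy=3))
E
```

```text
time: 6.2
tool_pos: [0.5188, -0.2271, 0.1981]
tool_rot: [-0.001, 0.731, 0.682, -0.0]
contact_force: [0.6, 0.2, -2.2]
gripper_width: 0.273
grasp_force: 59.4
time: 6.7
tool_pos: [0.5199, -0.2278, 0.2794]
tool_rot: [0.001, 0.731, 0.682, 0.0]
contact_force: [0.9, -0.4, -1.5]
gripper_width: 0.272
grasp_force: 59.4
t 6.7 pos [ 0.5199 -0.2278  0.2794] yaw 1.501 F [ 0.9 -0.4 -1.5] M [ 0.   -0.02 -0.03] w 0.272 g 59.4
need cm xyz [40.14  0.2  -0.11] turn -0.36 Rz [ 0.002 -0.001 -1.   ]
```

View pics/s2.png

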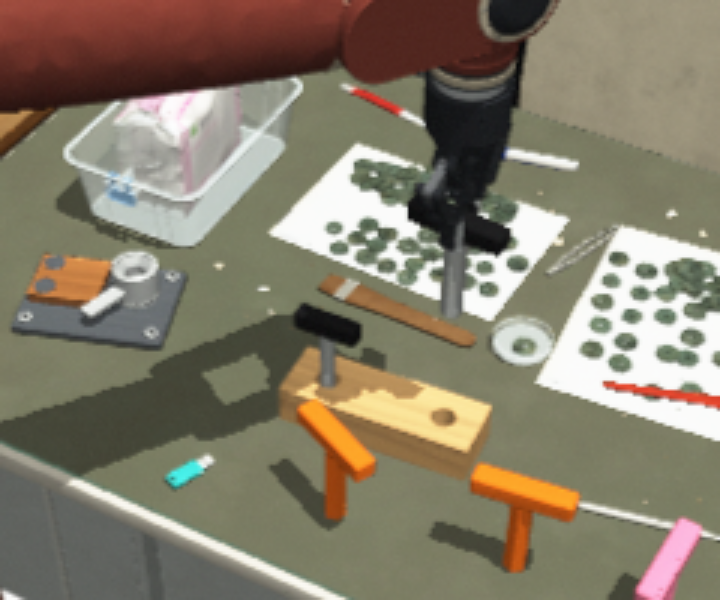

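The large key hangs upright in the gripper, at (455,260) in the crop, and the small key is still in the stand. I'll carry it over the clamp.

```bash

python3 -m crank '[{"x":2,"y":0,"z":0,"turn":0},{"x":4,"y":0,"z":0,"turn":0},{"x":4.5,"y":0,"z":0,"turn":0},{"x":4.5,"y":0,"z":0,"turn":0},{"x":4.5,"y":0,"z":0,"turn":0}]'
python3 -m crank '[{"x":4.5,"y":0,"z":0,"turn":0},{"x":4.5,"y":0,"z":0,"turn":0},{"x":4.5,"y":0,"z":0,"turn":0},{"x":4,"y":0,"z":0,"turn":0},{"x":2,"y":0.2,"z":0,"turn":0}]'
python3 -m crank '[{"x":1.1,"y":0,"z":0,"turn":-0.12},{"x":0,"y":0,"z":0,"turn":-0.12},{"x":0,"y":0,"z":0,"turn":-0.12},{"x":0,"y":0,"z":0,"turn":0},{"x":0,"y":0,"z":0,"turn":0}]'
python3 - <<'E'
from h import *
import pickle
go([.55,.1725,.28],1.861)
for n in ["scene","top"]:
    p,d=manip.grab_frame(n); cv2.imwrite(f"pics/{n}3.png",p[:,:,::-1]); np.save(f"pics/{n}3.npy",d)
a=cv2.imread("pics/scene3.png")[60:200,180:310]; b=cv2.imread("pics/top3.png")[110:220,130:260]
a=cv2.resize(a,(400,431),interpolation=2); b=cv2.resize(b,(400,338),interpolation=2); b=cv2.copyMakeBorder(b,0,93,0,0,0)
cv2.imwrite("pics/c3.png",np.hstack([a,b]))
E
```

```text
time: 7.25
tool_pos: [0.532, -0.0313, 0.2751]
tool_rot: [-0.002, 0.732, 0.682, -0.001]
contact_force: [0.5, 0.5, -1.9]
gripper_width: 0.268
grasp_force: 59.4
time: 7.75
tool_pos: [0.5473, 0.1643, 0.2749]
tool_rot: [-0.002, 0.73, 0.683, -0.001]
contact_force: [0.9, -1.4, -2.3]
gripper_width: 0.274
grasp_force: 59.4
time: 8.25
tool_pos: [0.5489, 0.1721, 0.2757]
tool_rot: [-0.001, 0.599, 0.801, -0.001]
contact_force: [-0.3, -0.2, -1.9]
gripper_width: 0.27
grasp_force: 59.4
t 8.25 pos [0.5489 0.1721 0.2757] yaw 1.858 F [-0.3 -0.2 -1.9] M [-0.04 -0.01 -0.04] w 0.27 g 59.4
need cm xyz [ 0.    0.12 -0.43] turn -0.003 Rz [-0.003 -0.    -1.   ]
```

View pics/c3.png

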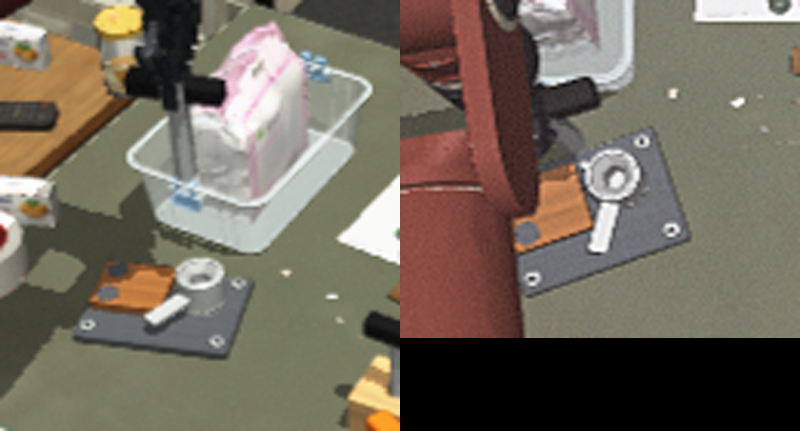

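The tip hangs above the head. I'll lower it to just over the socket, then check.

```bash

python3 -m crank '[{"x":0,"y":0.05,"z":2,"turn":0},{"x":0,"y":0.05,"z":3,"turn":0},{"x":0,"y":0,"z":3,"turn":0},{"x":0,"y":0,"z":2.5,"turn":0},{"x":0,"y":0,"z":1.4,"turn":0}]'
python3 -m crank '[{"x":0,"y":0,"z":0,"turn":0},{"x":0,"y":0,"z":0,"turn":0}]'
python3 - <<'E'
from h import *
go([.55,.1725,.11],1.861)
p,d=manip.grab_frame("scene"); cv2.imwrite("pics/s4.png",p[:,:,::-1])
c=cv2.resize(p[100:190,195:295,::-1],None,fx=6,fy=6,interpolation=2); cv2.imwrite("pics/c4.png",c)
cm=manip.camera_model("scene")
for P in [(.55,.1725,.054),(.55,.1725,.062),(.5505,.1725,.16)]:
    q=cm["mtx"]@(cm["world_to_cam"]@np.r_[P,1])[:3]; print(P,((q[:2]/q[2]-[195,100])*6).round(1))
E
```

```text
time: 8.85
tool_pos: [0.549, 0.1721, 0.1553]
tool_rot: [-0.001, 0.598, 0.801, -0.002]
contact_force: [0.5, 0.4, -2.5]
gripper_width: 0.271
grasp_force: 59.3
time: 9.05
tool_pos: [0.5511, 0.1726, 0.1593]
tool_rot: [0.0, 0.598, 0.802, 0.0]
contact_force: [0.6, 0.6, -2.0]
gripper_width: 0.271
grasp_force: 59.3
t 9.05 pos [0.5511 0.1726 0.1593] yaw 1.86 F [ 0.6  0.6 -2. ] M [ 0.   -0.06  0.03] w 0.271 g 59.3
need cm xyz [ 0.02 -0.11  4.93] turn -0.001 Rz [ 0.001  0.    -1.   ]
(0.55, 0.1725, 0.054) [295.5 291.4]
(0.55, 0.1725, 0.062) [294.2 280.5]
(0.5505, 0.1725, 0.16) [277.7 139.5]
```

View pics/c4.png

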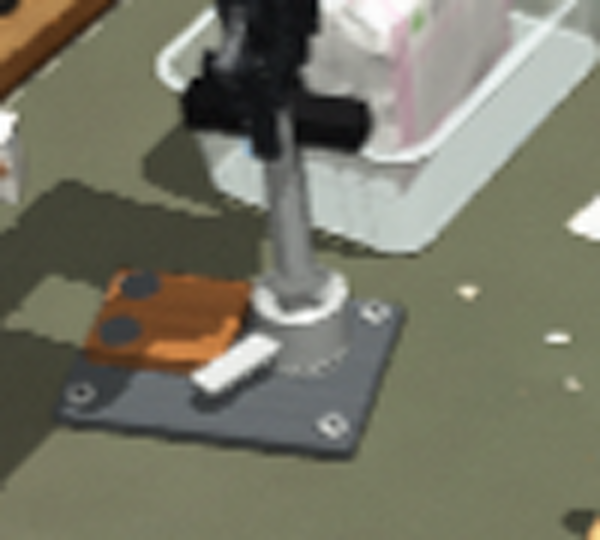

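The tip is centred over the ring at (297,290), to within about 1 px (1.5 mm), and the handle angle looks right. I'll descend gently and watch the force.

```bash

python3 -m crank '[{"x":0,"y":-0.1,"z":1,"turn":0},{"x":0,"y":0,"z":0.8,"turn":0},{"x":0,"y":0,"z":0.5,"turn":0},{"x":0,"y":0,"z":0,"turn":0}]'
python3 -m crank '[{"x":0,"y":0,"z":0.3,"turn":0},{"x":0,"y":0,"z":0.3,"turn":0},{"x":0,"y":0,"z":0.2,"turn":0},{"x":0,"y":0,"z":0,"turn":0}]'
python3 - <<'E'
from h import *
go([.55,.1725,.11],1.861)
E
```

```text
time: 9.5
tool_pos: [0.549, 0.1722, 0.1342]
tool_rot: [-0.001, 0.598, 0.802, -0.001]
contact_force: [0.4, 0.0, -1.0]
gripper_width: 0.267
grasp_force: 59.4
time: 9.9
tool_pos: [0.55, 0.1723, 0.1273]
tool_rot: [0.001, 0.598, 0.802, 0.001]
contact_force: [1.8, 0.2, -3.0]
gripper_width: 0.274
grasp_force: 59.2
t 9.9 pos [0.55   0.1723 0.1273] yaw 1.861 F [ 1.8  0.2 -3. ] M [ 0.11 -0.67 -0.01] w 0.274 g 59.2
need cm xyz [ 0.02 -0.    1.73] turn -0.0 Rz [ 0.001  0.    -1.   ]
```

```bash

python3 -m crank '[{"x":0,"y":0,"z":0.4,"turn":0},{"x":0,"y":0,"z":0.4,"turn":0},{"x":0,"y":0,"z":0.4,"turn":0},{"x":0,"y":0,"z":0,"turn":0}]'
python3 -m crank '[{"x":0,"y":0,"z":0.2,"turn":0},{"x":0,"y":0,"z":0.2,"turn":0},{"x":0,"y":0,"z":0.1,"turn":0},{"x":0,"y":0,"z":0,"turn":0}]'
python3 - <<'E'
from h import *
go([.55,.1725,.11],1.861)
E
```

```text
time: 10.3
tool_pos: [0.5499, 0.1723, 0.1148]
tool_rot: [0.0, 0.598, 0.802, 0.0]
contact_force: [5.0, 0.2, -4.0]
gripper_width: 0.271
grasp_force: 59.2
time: 10.7
tool_pos: [0.5501, 0.1723, 0.1109]
tool_rot: [0.0, 0.598, 0.802, 0.0]
contact_force: [3.3, 0.6, 1.1]
gripper_width: 0.272
grasp_force: 60.0
t 10.7 pos [0.5501 0.1723 0.1109] yaw 1.861 F [3.3 0.6 1.1] M [ 0.04 -0.85  0.  ] w 0.272 g 60.0
need cm xyz [ 0.02 -0.    0.09] turn -0.0 Rz [ 0.001  0.    -1.   ]
```

```bash

python3 -m crank '[{"x":0,"y":0,"z":0.1,"turn":0},{"x":0,"y":0,"z":0.1,"turn":0},{"x":0,"y":0,"z":0,"turn":0},{"x":0,"y":0,"z":0,"turn":0}]'
python3 -m crank '[{"x":0,"y":0,"z":0.1,"turn":0},{"x":0,"y":0,"z":0,"turn":0},{"x":0,"y":0,"z":0,"turn":0}]'
python3 - <<'E'
from h import *
go([.55,.1725,.11],1.861)
p,d=manip.grab_frame("scene")
c=cv2.resize(p[100:190,195:295,::-1],None,fx=6,fy=6,interpolation=2); cv2.imwrite("pics/c5.png",c)
E
```

```text
time: 11.1
tool_pos: [0.5503, 0.1724, 0.1109]
tool_rot: [0.001, 0.597, 0.802, 0.0]
contact_force: [0.3, -0.8, 9.4]
gripper_width: 0.269
grasp_force: 61.2
time: 11.4
tool_pos: [0.5505, 0.1724, 0.1108]
tool_rot: [0.001, 0.597, 0.802, 0.0]
contact_force: [-2.5, -1.3, 14.0]
gripper_width: 0.27
grasp_force: 61.7
t 11.4 pos [0.5505 0.1724 0.1108] yaw 1.861 F [-2.5 -1.3 14. ] M [-0.25  0.48  0.03] w 0.27 g 61.7
need cm xyz [ 0.02 -0.04  0.08] turn -0.0 Rz [ 0.002 -0.    -1.   ]
```

View pics/c5.png

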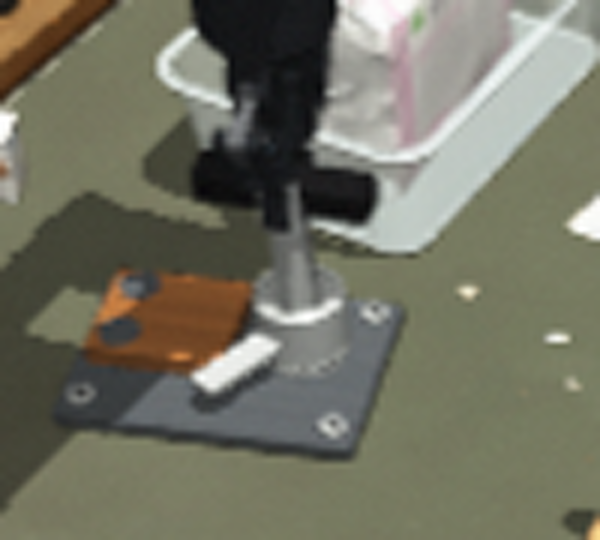

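It is seated: 0.1108 - 0.0909 = 0.020 m, the socket floor, with a firm 14 N reaction. I'll ease the press and turn clockwise.

```bash

python3 -m crank '[{"x":0,"y":0,"z":-0.2,"turn":0},{"x":0,"y":0,"z":0,"turn":0.06},{"x":0,"y":0,"z":0,"turn":0.06},{"x":0,"y":0,"z":0,"turn":0.06},{"x":0,"y":0,"z":0,"turn":0.06}]'
python3 -m crank '[{"x":0,"y":0,"z":0,"turn":0.06},{"x":0,"y":0,"z":0,"turn":0.06},{"x":0,"y":0,"z":0,"turn":0.06},{"x":0,"y":0,"z":0,"turn":0.06},{"x":0,"y":0,"z":0,"turn":0}]'
python3 -m crank '[{"x":0,"y":0,"z":0,"turn":0.08},{"x":0,"y":0,"z":0,"turn":0.08},{"x":0,"y":0,"z":0,"turn":0.08},{"x":0,"y":0,"z":0,"turn":0.08},{"x":0,"y":0,"z":0,"turn":0}]'
cat > toe.py <<'E'
from h import *
import sys
go([.55,.1725,.11],.86)
cm=manip.camera_model("wrist"); p,d=manip.grab_frame("wrist"); cv2.imwrite(f"pics/toe{sys.argv[1]}.png",p[:,:,::-1])
t,_=manip.grab_frame("scene"); cv2.imwrite(f"pics/toes{sys.argv[1]}.png",t[:,:,::-1])
for n,img,c in [("wrist",p,cm),("scene",t,None)]:
    m=(img.min(2)>125)&(np.ptp(img.astype(int),2)<25)
    for k in blobs(m,25):
        r=ray(n,k,.036,c); q,s,a=rect(r); v=q/1000-[.55,.1725]
        if np.hypot(*v)<.09: print(n,k.mean(0).round(),q,s,a,"dir",np.arctan2(v[1],v[0]).round(3))
E
python3 toe.py 1
python3 - <<'E'
import cv2,numpy as np
a=cv2.resize(cv2.imread("pics/toes1.png")[100:190,195:295],None,fx=4,fy=4,interpolation=2)
b=cv2.resize(cv2.imread("pics/toe1.png"),(400,250)); b=cv2.copyMakeBorder(b,0,110,0,0,0)
cv2.imwrite("pics/c6.png",np.hstack([a,b]))
E
```

```text
time: 11.95
tool_pos: [0.5502, 0.1724, 0.1109]
tool_rot: [0.0, 0.69, 0.724, 0.001]
contact_force: [0.9, 0.3, 7.1]
gripper_width: 0.272
grasp_force: 60.7
time: 12.45
tool_pos: [0.5503, 0.1724, 0.1109]
tool_rot: [0.0, 0.771, 0.636, 0.001]
contact_force: [0.5, 0.6, 6.8]
gripper_width: 0.274
grasp_force: 60.6
time: 12.95
tool_pos: [0.55, 0.1726, 0.1109]
tool_rot: [0.0, 0.863, 0.505, 0.001]
contact_force: [0.8, 0.7, 7.7]
gripper_width: 0.269
grasp_force: 60.7
t 12.95 pos [0.55   0.1726 0.1109] yaw 1.06 F [0.8 0.7 7.7] M [ 0.06 -0.24 -0.  ] w 0.269 g 60.7
need cm xyz [-0.01  0.    0.09] turn 0.2 Rz [ 0.001  0.001 -1.   ]
wrist [353. 218.] [568.6 155.3] [ 6.6 31. ] 1.061 dir -0.746
wrist [378. 196.] [592.5 162.3] [12.5 13.1] 2.635 dir -0.236
wrist [265. 198.] [520.  202.9] [30.3 66.6] 1.973 dir 2.35
wrist [316. 164.] [564.7 205.4] [5.  5.9] 1.058 dir 1.151
scene [230. 155.] [515.9 208.6] [20.1 46.7] 2.085 dir 2.328
scene [246. 154.] [548.  172.3] [50.4 91.7] 0.588 dir -3.042
```

View pics/c6.png

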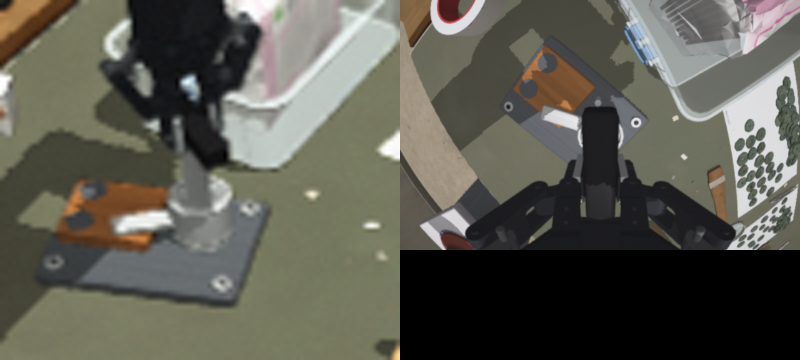

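The toe now points at about 2.3 rad and has reached the board's edge; the target is about 1.90. I'll continue.

```bash

python3 -m crank '[{"x":0,"y":0,"z":0,"turn":0.08},{"x":0,"y":0,"z":0,"turn":0.08},{"x":0,"y":0,"z":0,"turn":0.08},{"x":0,"y":0,"z":0,"turn":0.08},{"x":0,"y":0,"z":0,"turn":0.05}]'
python3 -m crank '[{"x":0,"y":0,"z":0,"turn":0},{"x":0,"y":0,"z":0,"turn":0}]'
python3 toe.py 2
python3 - <<'E'
import cv2,numpy as np
a=cv2.resize(cv2.imread("pics/toes2.png")[120:190,195:270],None,fx=5,fy=5,interpolation=2)
b=cv2.resize(cv2.imread("pics/toe2.png")[40:250,160:400],(400,350)); 
cv2.imwrite("pics/c7.png",np.hstack([a,b]))
E
```

```text
time: 13.55
tool_pos: [0.5498, 0.1728, 0.1109]
tool_rot: [-0.0, 0.941, 0.337, 0.0]
contact_force: [0.2, 1.3, 7.5]
gripper_width: 0.271
grasp_force: 60.8
time: 13.75
tool_pos: [0.5498, 0.1728, 0.1109]
tool_rot: [-0.0, 0.941, 0.339, 0.0]
contact_force: [0.7, 0.5, 7.2]
gripper_width: 0.271
grasp_force: 60.8
t 13.75 pos [0.5498 0.1728 0.1109] yaw 0.691 F [0.7 0.5 7.2] M [ 0.22 -0.05 -0.03] w 0.271 g 60.8
need cm xyz [-0.    0.04  0.09] turn -0.169 Rz [ 0.     0.001 -1.   ]
wrist [353. 218.] [560.8 149.8] [ 6.5 31. ] 0.693 dir -1.127
wrist [266. 198.] [533.  212.4] [29.2 65.6] 1.61 dir 1.974
wrist [373. 176.] [594.4 160.7] [12.9 13. ] 3.077 dir -0.26
wrist [299. 168.] [565.2 206.1] [3.7 5.8] 2.256 dir 1.146
scene [230. 152.] [530.9 219.1] [18.9 44.5] 1.8 dir 1.96
scene [246. 153.] [546.7 169.4] [47.1 86.2] 0.588 dir -2.387
```

View pics/c7.png

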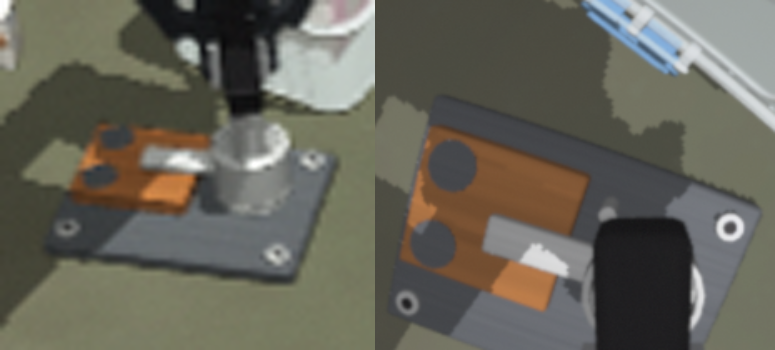

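The toe lies along the board within a few degrees, a little short of the middle. I'll measure it from corners I picked in this picture.

```bash
python3 - <<'E'
from h import *
f=lambda L:[((x-375)/400*240+160,y/350*210+40) for x,y in L]
cm=manip.camera_model("wrist")
t=ray("wrist",f([(490,214),(482,248)]),.036,cm)[:,:2]; s=ray("wrist",f([(592,243),(588,277)]),.036,cm)[:,:2]
b=ray("wrist",f([(435,128),(590,178),(548,310),(402,260)]),.028,cm)[:,:2]
v=t.mean(0)-[.55,.1725]; print("toe end",t.mean(0),np.hypot(*v),np.arctan2(v[1],v[0]))
for i in (0,1): w=t[i]-s[i]; print("edge",np.arctan2(w[1],w[0]))
c=b.mean(0); v=c-[.55,.1725]; print("board",c,np.arctan2(v[1],v[0]))
for i,j in ((0,1),(3,2)): w=b[i]-b[j]; print("bedge",np.arctan2(w[1],w[0]),np.hypot(*w))
E
```

```text
toe end [0.52428808 0.24329244] 0.07531714215541528 1.9191831764054148
edge 1.9695592349376208
edge 1.9833936486357517
board [0.52634657 0.24541084] 1.8844997096484268
bedge 1.9196901600562517 0.07580542299791483
bedge 1.929243858414104 0.0778169934356226
```

```bash

python3 -m crank '[{"x":0,"y":0,"z":0,"turn":0.025},{"x":0,"y":0,"z":0,"turn":0.02},{"x":0,"y":0,"z":0,"turn":0},{"x":0,"y":0,"z":0,"turn":0}]'
python3 -m crank '[{"x":0,"y":0,"z":0,"turn":0},{"x":0,"y":0,"z":0,"turn":0},{"x":0,"y":0,"z":0,"turn":0},{"x":0,"y":0,"z":0,"turn":0},{"x":0,"y":0,"z":0,"turn":0}]' 100
python3 -m crank '[{"x":0,"y":0,"z":0,"turn":0},{"x":0,"y":0,"z":0,"turn":0},{"x":0,"y":0,"z":0,"turn":0},{"x":0,"y":0,"z":-0.5,"turn":0},{"x":0,"y":0,"z":-1,"turn":0}]'
python3 -m crank '[{"x":0,"y":0,"z":-2,"turn":0},{"x":0,"y":0,"z":-3,"turn":0},{"x":0,"y":0,"z":-3,"turn":0},{"x":0,"y":0,"z":-3,"turn":0},{"x":0,"y":0,"z":-2,"turn":0}]'
python3 - <<'E'
from h import *
go([.40,.0,.26])
E
```

```text
time: 14.25
tool_pos: [0.5497, 0.1729, 0.1109]
tool_rot: [-0.001, 0.948, 0.317, 0.0]
contact_force: [-0.3, 1.3, 8.0]
gripper_width: 0.273
grasp_force: 60.8
time: 14.75
tool_pos: [0.5491, 0.1722, 0.1088]
tool_rot: [-0.0, 0.948, 0.317, -0.001]
contact_force: [-0.3, -1.2, -0.1]
gripper_width: 1.001
grasp_force: 0.0
time: 15.25
tool_pos: [0.5489, 0.1721, 0.1239]
tool_rot: [-0.0, 0.948, 0.317, -0.001]
contact_force: [-0.5, 0.7, -0.1]
gripper_width: 1.003
grasp_force: 0.0
time: 15.75
tool_pos: [0.5504, 0.1725, 0.2585]
tool_rot: [0.0, 0.948, 0.317, 0.002]
contact_force: [0.6, 0.7, 0.1]
gripper_width: 1.006
grasp_force: 0.0
t 15.75 pos [0.5504 0.1725 0.2585] yaw 0.646 F [0.6 0.7 0.1] M [ 0.06 -0.02  0.03] w 1.006 g 0.0
need cm xyz [-22.39   4.72  -0.24] turn None Rz [ 0.005  0.001 -1.   ]
```

```bash

python3 -m crank '[{"x":-4.4,"y":1,"z":0,"turn":0},{"x":-4.4,"y":1,"z":0,"turn":0},{"x":-4.4,"y":1,"z":0,"turn":0},{"x":-4.4,"y":1,"z":0,"turn":0},{"x":-4.4,"y":0.7,"z":0,"turn":0}]'
python3 -m crank '[{"x":0,"y":0,"z":0,"turn":0},{"x":0,"y":0,"z":0,"turn":0}]'
python3 - <<'E'
from h import *
go([.40,.0,.26])
im=[]
for n,(a,b,c,e) in [("top",(145,215,155,235)),("scene",(100,190,195,295))]:
    p,d=manip.grab_frame(n); cv2.imwrite(f"pics/{n}9.png",p[:,:,::-1]); im.append(cv2.resize(p[a:b,c:e,::-1],(400,350),interpolation=2))
    if n=="top":
        K=manip.camera_model(n)
        T=K["world_to_cam"];K=K["mtx"]; v,u=np.mgrid[:400,:640]
        W=(np.dstack([(u-K[0,2])/K[0,0]*d,(v-K[1,2])/K[1,1]*d,d])-T[:3,3])@T[:3,:3]
        for nm,lo,hi,(x0,x1,y0,y1) in [("handle",.125,.16,(155,235,140,215)),("small",.11,.15,(265,360,155,190)),("toe",.033,.04,(155,196,160,190))]:
            q=(W[...,2]>lo)&(W[...,2]<hi); z=np.zeros_like(q); z[y0:y1,x0:x1]=1; q&=z
            for k in blobs(q,8):
                f=np.zeros(q.shape,np.uint8); cv2.drawContours(f,[k[:,None]],-1,1,-1); f=(f>0)&q
                print(nm,k.mean(0).round(),rect(W[f]),W[f][:,2].mean().round(4))
cv2.imwrite("pics/c8.png",np.hstack(im))
E
```

```text
time: 16.25
tool_pos: [0.401, 0.0013, 0.2554]
tool_rot: [0.001, 0.948, 0.318, 0.001]
contact_force: [-0.1, -0.3, -0.0]
gripper_width: 0.995
grasp_force: 0.0
time: 16.45
tool_pos: [0.4022, 0.0019, 0.2556]
tool_rot: [0.001, 0.949, 0.316, 0.001]
contact_force: [-0.3, -0.4, -0.5]
gripper_width: 0.998
grasp_force: 0.0
t 16.45 pos [0.4022 0.0019 0.2556] yaw 0.644 F [-0.3 -0.4 -0.5] M [ 0.02 -0.    0.01] w 0.998 g 0.0
need cm xyz [-0.28  0.02 -0.44] turn None Rz [ 0.003 -0.    -1.   ]
handle [187. 154.] (array([567.2, 184.3]), array([24.4, 59.3]), np.float32(0.658)) 0.1408
small [288. 174.] (array([510.7, -98.6]), array([21.7, 68.4]), np.float32(1.603)) 0.1313
toe [182. 174.] (array([533.4, 224.9]), array([19. , 36.3]), np.float32(1.818)) 0.0369
```

View pics/c8.png

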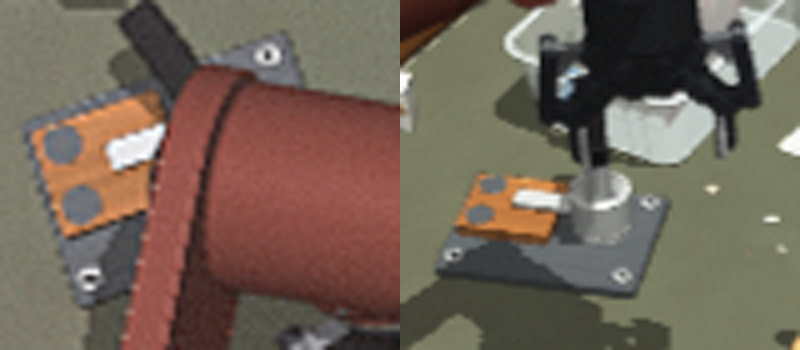

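The key stands in the socket with its handle top at 0.1408, so it is fully home. The small key hasn't moved. The arm partly hides the toe, so I'll move aside and measure its angle properly.

```bash

python3 -m crank '[{"x":-2,"y":3,"z":-1,"turn":0},{"x":-2.4,"y":3.5,"z":-1,"turn":0},{"x":-2.4,"y":3.5,"z":0,"turn":0},{"x":-2.4,"y":3.5,"z":0,"turn":0},{"x":-2,"y":3,"z":0,"turn":0}]'
python3 -m crank '[{"x":0,"y":0,"z":0,"turn":0},{"x":0,"y":0,"z":0,"turn":0}]'
python3 - <<'E'
from h import *
for n,(a,b,c,e) in [("top",(150,205,158,205)),("scene",(130,170,205,242))]:
    p,d=manip.grab_frame(n); cv2.imwrite(f"pics/{n}10.png",p[:,:,::-1])
    if n=="top": im=cv2.resize(p[145:215,155:235,::-1],None,fx=7,fy=7,interpolation=2); cv2.imwrite("pics/c9.png",im)
    P=p.astype(int); z=np.zeros(P.shape[:2],bool); z[a:b,c:e]=1
    toe=(P.min(2)>130)&(np.ptp(P,2)<40)&z
    org=(P[...,0]-P[...,2]>50)&z
    for nm,m,h in (("toe",toe,.036),("board",org,.028)):
        for k in blobs(m,10):
            r=ray(n,k,h); q,s,an=rect(r); v=q/1000-[.55,.172]
            if np.hypot(*v)<.11: print(n,nm,k.mean(0).round(),q,s,an,"dir",np.arctan2(v[1],v[0]).round(3))
E
```

```text
time: 17.05
tool_pos: [0.413, -0.1982, 0.2744]
tool_rot: [-0.0, 0.948, 0.318, 0.0]
contact_force: [0.5, -0.1, -0.8]
gripper_width: 0.999
grasp_force: 0.0
time: 17.25
tool_pos: [0.4127, -0.1967, 0.274]
tool_rot: [-0.001, 0.948, 0.317, -0.0]
contact_force: [-1.0, -0.0, -0.1]
gripper_width: 1.003
grasp_force: 0.0
top toe [186. 173.] [537.2 216.6] [22.7 59.3] 1.798 dir 1.85
top toe [202. 162.] [569.4 167.7] [16.9 41.1] 0.675 dir -0.218
top board [175. 177.] [525.6 246. ] [69.7 80.3] 1.92 dir 1.889
scene toe [232. 151.] [536.  213.2] [18.2 62.3] 1.921 dir 1.898
scene board [223. 152.] [519.9 243.2] [82.8 83.1] 1.904 dir 1.971
```

View pics/c9.png

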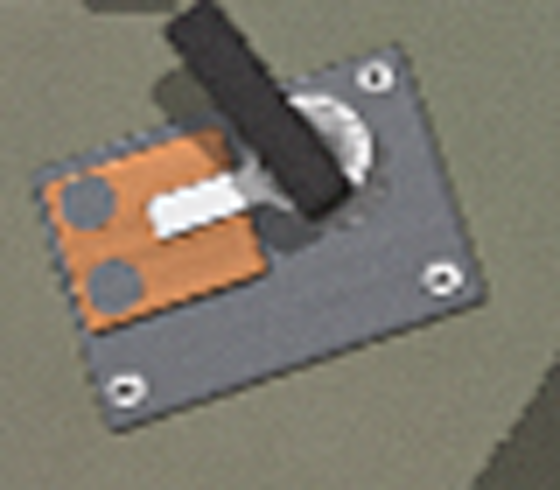

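The toe lies mid-board and parallel to its edges: toe about 1.91 rad, board about 1.91. The key is standing free and the robot is clear of everything.

```bash
python3 -c "
from plant import manip; print(manip.job_done())"
```

```text
the job is handed in; nothing more can be done
None
```

The job is handed in: the large key stands fully home in the clamp socket and the toe lies squarely across the middle of the coin board (toe and board edges both at about 1.91 rad). The small key is still in the stand, and the robot touches nothing.

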